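Unstack the bench and set each thing into its own holder

ROBOT

A 7-joint arm with a two-finger parallel gripper is mounted at the origin on a cart in front of the work surface, level with it; the furniture and walls round the work are solid. World frame = base frame: x ahead of the robot, y to its left, z up, the work surface at z = 0. Lengths are in m, angles in rad, forces in N, time in s.
With the tool pointing down it reaches from about 0.4 to 0.85 m from the base axis. Payload 6.9 kg.
Tool frame: the origin (TCP) lies between the finger pads; the fingertips stand 8 mm ahead of it and the grasp point (between the pads) lies 11 mm behind it (arm.tcp_to_tips is the distance from the TCP to the fingertips, in m); z points along the fingers, y is the line along which they close (so a half turn about z gives the same grasp; the last joint's range is limited). The gripper opens to 85 mm and grips with 20 to 120 N. Pads are 22 mm wide; open, the fingers measure 114 mm over their backs; the gripper's body (76 mm by 85 mm) begins 54 mm behind the grasp point. The pads swing forward as they close: fully open they stand 13 mm farther back than shut.
Start: joints at [-1.038, 0.507, -0.238, 1.5, 0.126, 1.149, -0.155], TCP at [0.259, 0.569, 0.239] pointing down, gripper open.
Joint ranges: [-3.08, 3.08], [-0.24, 2.05], [-1.43, 1.35], [0, 2.5], [-1.52, 4.66], [0.17, 1.96], [-2.89, 2.89]. Speed limits (rad/s): [2.39, 2.39, 3.14, 3.14, 3.14, 3.14, 3.14].

INTERFACE

Orientations are given as a unit quaternion [x, y, z, w].
In Python, from rig import arm, vision gives the robot as it stands. The module is installed in compiled form; this text tells all that it offers.
- The arm moves only by the shell command python3 -m pendant 'ROWS' [OPENING] [FORCE]. ROWS is text: rows parted by semicolons, each of 4 numbers parted by spaces: the shift along the tool's x, y, z in m, then the turn about the tool's z in degrees. In form: tx ty tz roll; .... A call has exactly 10 rows; each row shifts and turns the commanded pose from where the row before left it, along the tool's axes as they then stand; what a row does not reach is not made up. A row lasts 1/12 s, in which the tool goes at most 41.7 mm and 7.16 degrees, less where a joint would pass 70% of its speed; a pose out of reach is approached as far as the arm can. A call with a gripper value outside its range is refused whole. OPENING is the finger opening in m, from 0 to 0.0854, set as the call begins (- or left out, the last holds). The fingers move at their own pace and stop on an object; FORCE is the grip in N (left out, the last holds). Time passes only in rows, so rows that do not move let the fingers close, or fill a call up. It gives the time, the measured TCP pose, the force, the opening and the grip force at its end, in the units of the state.
- arm.read_state(): the state, without advancing time (a new reading comes with each control period).
- vision.get_image(name): name is "scene" or "top"; returns the picture (384x512x3 uint8, red, green, blue); there is no depth.
- vision.camera_model(name): a dict with "mtx" (3x3 intrinsics, pixels), "xyz" and "orientation" of the camera in the world. Camera axes: x right, y down, z forward; pixel columns grow to the right and rows downward; lengths in m; the calibration is good to about 2 mm. A picture is of the moment at which its call begins. camera_model takes no time and is no camera call.
- arm.job_done(): hands the job in; it is judged then, once.
The state is a dict: "t": time; "joint_positions": joint angles; "joint_vel": joint speeds; "joint_efforts": joint torques, N m; "tool_pos": TCP position; "tcp_rot": TCP orientation; "ft_force": force on the tool from outside, world axes, zero at the start; "ft_torque": the same for the moment, N m; "gripper_width": opening from 0.0 (shut) to 1.0 (fully open); "grasp_force": force on a finger pad.
Only numpy, scipy, OpenCV 4.12 (cv2) and the standard library are available. Lean on these libraries where they do the work, as an engineer would, in place of code of your own. Each camera call takes 0.05 s, during which the arm holds its last target. There are 200 camera calls.

TASK

Everything was piled up so the bench could be wiped: please take the two stacks apart, one thing at a time from the top, and set each thing upright and flat down inside the rim of its own shallow holder. The dappen dish goes into the small round yellow holder, the navy-lidded jar into the round blue one, the wax tin into the large round green one, the box of polishing wheels into the small rectangular red one and the yellow-and-white tooth model into the large rectangular purple one. Do not move a thing while another still stands on it, do not tip anything over, and let go of everything at the end.

Things in the scene. Friction and masses are not known exactly. Their poses are not given: they have to be found in the camera images.
- dappen_dish: Small octagonal pale-blue glass dappen dish, 33 mm across, 27 mm tall, solid to the touch (no usable hollow), waisted in the middle but gripped as a plain 32 mm wide block from any side. Origin: centre of its underside; z is its upright axis. At the start it stands upright on the lid of the navy-lidded jar.
- navy_jar: White powder jar with a navy-blue screw lid, round, 50 mm across the body, 48 mm across the lid (the top 15 mm), 58 mm tall; the lid does not come off. Origin: centre of its underside; z is its upright axis. At the start it stands on the wax tin and carries the dappen dish. (A similar jar with a white lid is a bystander, fixed to the bench.)
- wax_tin: Round flat grey-white tin, 64 mm across the lid (upper 9 mm), 62 mm below it, 22 mm tall; closed. Origin: centre of its underside; z is its upright axis. At the start it is the bottom of the stack of three, on the bench.
- wheel_box: Flat clear-lidded box of coloured polishing wheels, 36 mm (its x) by 50 mm (its y) by 16 mm tall; closed. Origin: centre of its underside; z is its upright axis. At the start it lies on top of the yellow-and-white tooth model, turned less than 20 degrees to it.
- die_model: Dental models in bite, one rigid piece: yellow upper on white lower, 56 (its x) by 66 (its y) by 49 mm tall, flat base and top. From 30 mm up it is 49 mm wide along x; the teeth (11 to 37 mm up) reach out 30 mm along -x, 34 mm along +y and -y. Grip across x near the top. Origin: centre of its underside; z is its upright axis. Stands on the bench, wheel box on top.
- holder_yellow: Small round yellow shallow holder, for the dappen dish, recess 49 mm across, 59 mm outside, fixed to the bench: a 3 mm floor (the thing stands on it, 3 mm above the origin) inside an upright rim 5 mm thick whose top is 7 mm above the bench. Origin: centre of its underside, on the bench top; z up. 
- holder_blue: Middle-sized round blue shallow holder, for the navy-lidded jar, recess 66 mm across, 76 mm outside, fixed to the bench: a 3 mm floor (the thing stands on it, 3 mm above the origin) inside an upright rim 5 mm thick whose top is 7 mm above the bench. Origin: centre of its underside, on the bench top; z up. 
- holder_green: Large round green shallow holder, for the wax tin, recess 80 mm across, 90 mm outside, fixed to the bench: a 3 mm floor (the thing stands on it, 3 mm above the origin) inside an upright rim 5 mm thick whose top is 7 mm above the bench. Origin: centre of its underside, on the bench top; z up. 
- holder_red: Small rectangular red shallow holder, for the wheel box, recess 52 mm (its x) by 66 mm (its y), 62 by 76 mm outside, fixed to the bench: a 3 mm floor (the thing stands on it, 3 mm above the origin) inside an upright rim 5 mm thick whose top is 7 mm above the bench. Origin: centre of its underside, on the bench top; z up. 
- holder_purple: Large rectangular purple shallow holder, for the tooth model, recess 70 mm (its x) by 80 mm (its y), 80 by 90 mm outside, fixed to the bench: a 3 mm floor (the thing stands on it, 3 mm above the origin) inside an upright rim 5 mm thick whose top is 7 mm above the bench. Origin: centre of its underside, on the bench top; z up. 
There are look-alikes about, which are no part of the job. What is shaped like the holder_blue but pink is not meant.

How it is judged:
At the end, for the whole second after the job is handed in: All five things are released and at rest, upright (within 0.05 rad), flat on the floor of their own holder inside its rim (origin 1 to 5.5 mm above the holder's origin, floor at 3 mm); centre within 11 mm of the holder's centre for the round holders and 16 mm for the rectangular ones (horizontal distance between wax_tin and holder_green below 0.011 m and z of wax_tin in the frame of holder_green between 0.001 and 0.0055 m and angle between each of wax_tin, navy_jar, dappen_dish, wheel_box, die_model's own z axis and vertical below 0.05 rad and linear speed of each of wax_tin, navy_jar, dappen_dish, wheel_box, die_model below 0.02 m/s and horizontal distance between navy_jar and holder_blue below 0.011 m and z of navy_jar in the frame of holder_blue between 0.001 and 0.0055 m and horizontal distance between dappen_dish and holder_yellow below 0.011 m and z of dappen_dish in the frame of holder_yellow between 0.001 and 0.0055 m and horizontal distance between wheel_box and holder_red below 0.016 m and z of wheel_box in the frame of holder_red between 0.001 and 0.0055 m and horizontal distance between die_model and holder_purple below 0.016 m and z of die_model in the frame of holder_purple between 0.001 and 0.0055 m); the robot touches nothing.
It fails at once if the navy-lidded jar is moved away while the dappen dish still stands on it (distance of navy_jar from where it was at the start of the episode above 0.03 m and contact force between navy_jar and dappen_dish above 0.05 N).
It fails at once if the tin is moved away while the navy-lidded jar still stands on it (distance of wax_tin from where it was at the start of the episode above 0.03 m and contact force between wax_tin and navy_jar above 0.05 N).
It fails at once if the model is moved away while the wheel box still stands on it (distance of die_model from where it was at the start of the episode above 0.03 m and contact force between die_model and wheel_box above 0.05 N).
It fails at once if one of the five things is tipped over (more than 50 degrees) (angle between any of wax_tin, navy_jar, dappen_dish, wheel_box, die_model's own z axis and vertical above 0.87 rad).
It also fails if it takes over 128 s, if anything falls off the work surface, if the arm or the gripper's body presses on something with over 40 N, if the wrist force passes 120 N, or if a joint passes its speed limit or range.

## Working session

There is one attempt and no reset: what is moved stays moved. The work goes in short steps, Python scripts to look and compute and a shell command to move; the robot and the scene stay as the last step left them, time stands still between calls to the robot, and variables do not carry over. Pictures are saved under pics/ and viewed, at most 14 in all, crops included, and the job is handed in when it is done.

```bash
mkdir -p pics; cat > h.py <<'E'
import numpy as np, cv2
from rig import arm, vision
from scipy.spatial.transform import Rotation as R
def save(n,f):
    im=vision.get_image(n); cv2.imwrite(f'pics/{f}.png',im[:,:,::-1]); return im
def ray(n,uv):
    c=vision.camera_model(n); M=np.array(c['mtx']); Rm=R.from_quat(c['orientation']).as_matrix()
    return np.array(c['xyz']), Rm@np.linalg.inv(M)@np.array([uv[0],uv[1],1.0])
def at(n,uv,z):
    o,d=ray(n,uv); return o+d*(z-o[2])/d[2]
def proj(n,p):
    c=vision.camera_model(n); M=np.array(c['mtx']); Rm=R.from_quat(c['orientation']).as_matrix()
    q=M@(Rm.T@(np.array(p)-c['xyz'])); return q[:2]/q[2]
E
python3 - <<'E'
from h import *
for n in('scene','top'):
    save(n,n+'0'); print(n,vision.camera_model(n))
s=arm.read_state(); print(s); print(R.from_quat(s['tcp_rot']).as_matrix().round(3))
E
```

```text
scene {'mtx': array([[386.06644199,   0.        , 255.90936763],
       [  0.        , 386.06644199, 199.06461509],
       [  0.        ,   0.        ,   1.        ]]), 'xyz': array([0.07869957, 0.12898935, 0.73891196]), 'orientation': array([-0.50372079,  0.79283506, -0.28691612,  0.18803477])}
top {'mtx': array([[395.0968897 ,   0.        , 257.7238144 ],
       [  0.        , 395.0968897 , 195.62862055],
       [  0.        ,   0.        ,   1.        ]]), 'xyz': array([ 0.48514172, -0.1127188 ,  1.07247979]), 'orientation': array([ 0.71446622, -0.69843242,  0.02685081, -0.03176822])}
{'t': 0.1, 'joint_positions': array([-1.03747426,  0.50827184, -0.2375486 ,  1.5010345 ,  0.12570767,
        1.14892175, -0.15476586]), 'joint_vel': array([ 0.00054051, -0.00291129,  0.00090689, -0.00331095, -0.00039945,
        0.00083856, -0.00017604]), 'joint_efforts': array([-4.52380438e-03, -6.21843982e+01, -2.19455190e+00, -2.50211191e+01,
        1.25073345e-02,  7.95060711e-03,  3.16884234e-05]), 'tool_pos': array([0.25918254, 0.56823612, 0.23850541]), 'tcp_rot': array([ 2.12251991e-01,  9.77214621e-01, -8.06673969e-04, -1.60216356e-04]), 'ft_force': array([-0.20379315, -0.05037368,  0.31596656]), 'ft_torque': array([-0.01446233,  0.04264102, -0.05512042]), 'grasp_force': 0.0, 'gripper_width': 0.9996374719873293}
[[-0.91   0.415 -0.001]
 [ 0.415  0.91  -0.002]
 [-0.    -0.002 -1.   ]]
```

View pics/top0.png

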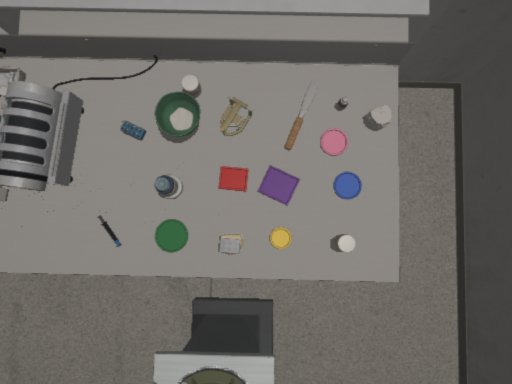

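View pics/scene0.png

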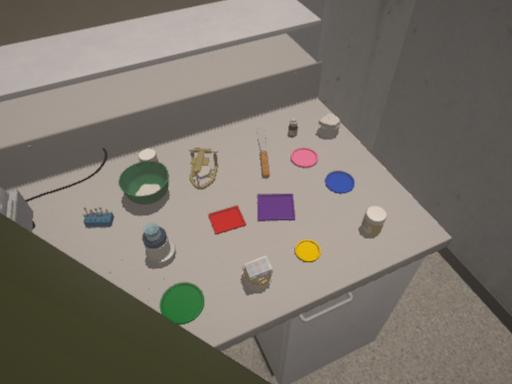

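The top view shows the stack of three at about (168,186) and the model with the wheel box at (231,244). The holders are green (172,236), red (233,179), purple (279,185), blue (347,186) and yellow (280,238). Next I'll measure the holders by colour and enlarge the stacks.

```bash
python3 - <<'E'
from h import *
T=cv2.imread('pics/top0.png');S=cv2.imread('pics/scene0.png')
rng={'yellow':(22,32,150),'blue':(112,125,120),'green':(60,75,120),'red':(0,5,150),'purple':(128,142,120)}
for k,(a,b,s) in rng.items():
    for n,im in(('top',T),('scene',S)):
        h=cv2.cvtColor(im,cv2.COLOR_BGR2HSV)
        m=cv2.inRange(h,(a,s,50),(b,255,255))
        c=max(cv2.findContours(m,0,2)[0],key=cv2.contourArea)
        P=np.array([at(n,p,0.006)[:2] for p in c[:,0].astype(float)],np.float32)
        hull=cv2.convexHull(P); (cx,cy),(w,l),an=cv2.minAreaRect(P)
        print(k,n,cv2.boundingRect(c),'ctr',round(cx,4),round(cy,4),'size',round(w,3),round(l,3),'ang',round(an,1))
a=cv2.resize(T[150:215,135:200],(390,390),interpolation=2);b=cv2.resize(T[212:277,200:265],(390,390),interpolation=2)
c=cv2.resize(S[215:280,125:190],(390,390),interpolation=2);d=cv2.resize(S[240:305,225:290],(390,390),interpolation=2)
cv2.imwrite('pics/crops.png',cv2.resize(np.vstack([np.hstack([a,b]),np.hstack([c,d])]),(600,600),interpolation=3))
E
```

```text
yellow top (272, 238, 16, 10) ctr 0.4464 -0.1673 size 0.021 0.039 ang 19.6
yellow scene (295, 239, 26, 23) ctr 0.4588 -0.1671 size 0.055 0.057 ang 36.9
blue top (334, 172, 27, 27) ctr 0.6076 -0.3459 size 0.069 0.071 ang 27.7
blue scene (326, 171, 28, 21) ctr 0.6046 -0.3462 size 0.069 0.072 ang 58.4
green top (157, 221, 26, 29) ctr 0.4634 0.1315 size 0.065 0.075 ang 73.6
green scene (161, 286, 43, 38) ctr 0.4545 0.1275 size 0.086 0.08 ang 64.8
red top (219, 167, 29, 24) ctr 0.6194 -0.0364 size 0.072 0.058 ang 85.5
red scene (209, 206, 36, 28) ctr 0.6161 -0.036 size 0.074 0.062 ang 85.7Traceback (most recent call last):
  File "<stdin>", line 8, in <module>
ValueError: max() iterable argument is empty
```

```bash
python3 - <<'E'
from h import *
T=cv2.imread('pics/top0.png');S=cv2.imread('pics/scene0.png')
rng={'yellow':(18,36,130,(280,238),(308,250)),'blue':(105,126,110,(347,186),(340,182)),'green':(50,85,100,(172,236),(182,302)),'red':(0,8,120,(233,179),(227,219)),'purple':(126,160,70,(279,185),(276,207))}
for k,(a,b,s,ct,cs) in rng.items():
    for n,im,c0 in(('top',T,ct),('scene',S,cs)):
        h=cv2.cvtColor(im,cv2.COLOR_BGR2HSV)
        m=cv2.inRange(h,(a,s,30),(b,255,255)); w=np.zeros_like(m); cv2.circle(w,c0,30,255,-1); m&=w
        c=max(cv2.findContours(m,0,2)[0],key=cv2.contourArea)
        P=np.array([at(n,p,0.006)[:2] for p in c[:,0].astype(float)],np.float32)
        (cx,cy),(w,l),an=cv2.minAreaRect(P)
        print(k,n,cv2.boundingRect(c),'ctr',round(cx,4),round(cy,4),'size',round(w,3),round(l,3),'ang',round(an,1))
f=lambda I,x,y:cv2.resize(I[y:y+50,x:x+65],(390,300),interpolation=2)
cv2.imwrite('pics/crops.png',np.vstack([np.hstack([f(T,135,160),f(T,200,218)]),np.hstack([f(S,125,220),f(S,225,248)])]))
E
```

```text
yellow top (270, 228, 21, 21) ctr 0.461 -0.1667 size 0.053 0.054 ang 1.3
yellow scene (295, 239, 26, 23) ctr 0.4581 -0.1672 size 0.056 0.058 ang 61.3
blue top (334, 172, 27, 27) ctr 0.6081 -0.3456 size 0.071 0.07 ang 0.4
blue scene (326, 171, 28, 22) ctr 0.6044 -0.3456 size 0.069 0.074 ang 55.9
green top (156, 220, 31, 32) ctr 0.4611 0.1265 size 0.083 0.081 ang 2.2
green scene (160, 283, 44, 41) ctr 0.4587 0.1253 size 0.087 0.085 ang 37.4
red top (219, 167, 29, 24) ctr 0.6198 -0.0363 size 0.074 0.06 ang 86.1
red scene (208, 206, 38, 28) ctr 0.6158 -0.0361 size 0.075 0.063 ang 85.5
purple top (258, 166, 41, 39) ctr 0.6045 -0.1594 size 0.088 0.078 ang 66.0
purple scene (258, 194, 37, 26) ctr 0.6002 -0.1598 size 0.087 0.079 ang 64.7
```

View pics/crops.png

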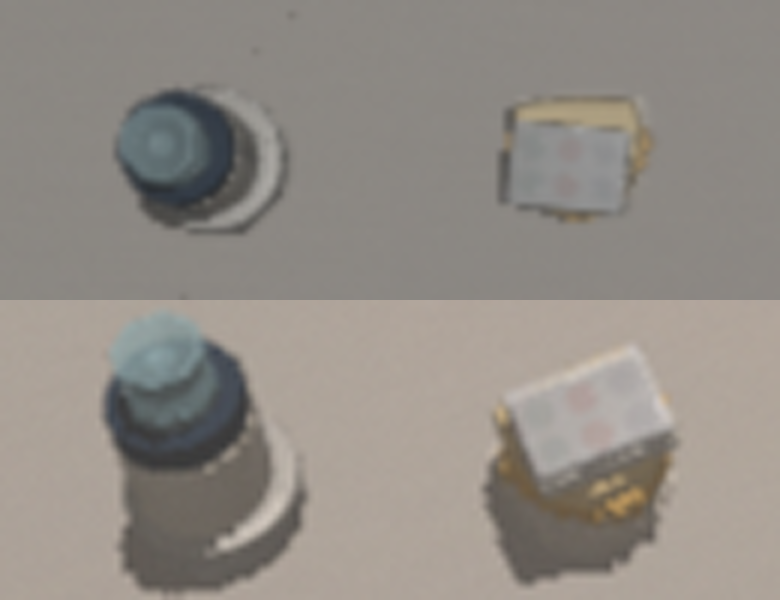

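Both stacks are clear. The dish top centre is near top (161,184) / scene (151,228), the jar lid near top (163.6,184), and the tin at top (170,186). The wheel box centre is at top (229.7,245.5) / scene (257.8,265.8), with its long side roughly along world y.

```bash
cat >> h.py <<'E'
def go(x,y,z,yaw=None):
    "print shift in present tool axes, roll (deg) to bring tool y to world yaw (mod 180)"
    s=arm.read_state(); M=R.from_quat(s['tcp_rot']).as_matrix()
    d=M.T@(np.array([x,y,z])-s['tool_pos']); cur=np.degrees(np.arctan2(M[1,1],M[0,1]))
    r=0 if yaw is None else -((yaw-cur+90)%180-90)
    print('t',round(s['t'],1),'mm',(d*1000).round(1),'roll',round(r,1),'cur yaw',round(cur,1),'pos',s['tool_pos'].round(4),'q7',s['joint_positions'].round(2),'grip',round(s['gripper_width']*85.4,1),s['grasp_force'],'F',s['ft_force'].round(1))
E
python3 - <<'E'
from h import *
pr=lambda l,p:print(l,p.round(4)[:2])
pr('dish t',at('top',(160.9,183.8),.107));pr('dish s',at('scene',(150.9,228.3),.107))
pr('jar t',at('top',(163.6,184.1),.08));pr('tin t',at('top',(169.9,186.3),.021))
pr('box t',at('top',(229.7,245.5),.065));pr('box s',at('scene',(257.8,265.8),.065))
for n,c in(('top',[(128,121),(242,129),(232,214),(120,205)]),('scene',[(115,95),(245,48),(282,118),(155,175)])):
    o=np.array([199.6,217.6] if n=='top' else [224.6,247.6])
    P=np.array([at(n,o+np.array(q)/6,.065)[:2] for q in c],np.float32); print(n,P.round(3).tolist(),cv2.minAreaRect(P))
go(.585,.117,.2,90)
print(arm.tcp_to_tips)
E
```

```text
dish t [0.5892 0.1339]
dish s [0.5849 0.1336]
jar t [0.5915 0.1339]
tin t [0.5922 0.1314]
box t [ 0.4405 -0.0367]
box s [ 0.437  -0.0351]
top [[0.45899999141693115, -0.014000000432133675], [0.4569999873638153, -0.06199999898672104], [0.42100000381469727, -0.05900000035762787], [0.42399999499320984, -0.012000000104308128]] ((0.4406496286392212, -0.03687075525522232), (0.04866790026426315, 0.03583522513508797), 86.7837142944336)
scene [[0.45399999618530273, -0.012000000104308128], [0.4519999921321869, -0.05900000035762787], [0.421999990940094, -0.057999998331069946], [0.42100000381469727, -0.012000000104308128]] ((0.43721267580986023, -0.03542507439851761), (0.04720190167427063, 0.032874125987291336), 89.53286743164062)
t 0.1 mm [-483.6 -275.4   39. ] roll -24.5 cur yaw 65.5 pos [0.2592 0.5682 0.2385] q7 [-1.04  0.51 -0.24  1.5   0.13  1.15 -0.15] grip 85.4 0.0 F [-0.2 -0.1  0.3]
0.008
```

```bash
python3 -m pendant '-0.0185 -0.0284 0 0;-0.0185 -0.0284 0 0;-0.0185 -0.0284 0 0;-0.0185 -0.0284 0 0;-0.0185 -0.0284 0 0;-0.0185 -0.0284 0 0;-0.0185 -0.0284 0 0;-0.0185 -0.0284 0 0;-0.033 -0.003 0 0;-0.033 -0.003 0 0' 0.055 30
python3 -m pendant '-0.033 -0.003 0 0;-0.033 -0.003 0 0;-0.033 -0.003 0 0;-0.033 -0.003 0 0;-0.033 -0.003 0 0;-0.033 -0.003 0 0;-0.033 -0.003 0 0;-0.033 -0.003 0 0;0 0 0.01 -5;0 0 0.01 -5'
python3 -m pendant '0 0 0.01 -5;0 0 0.01 -5;0 0 0 -4.5;0 0 0 0;0 0 0 0;0 0 0 0;0 0 0 0;0 0 0 0;0 0 0 0;0 0 0 0'
python3 -c "
from h import *
go(.587,.1335,.09,90)"
```

```text
t: 0.93
tool_pos: [0.3569, 0.2658, 0.2396]
tcp_rot: [0.212, 0.977, -0.0, 0.0]
ft_force: [1.4, 1.3, 0.6]
gripper_width: 0.644
grasp_force: 0.0
t: 1.77
tool_pos: [0.5892, 0.1343, 0.2184]
tcp_rot: [0.126, 0.992, -0.0, 0.0]
ft_force: [-1.0, 0.6, -0.3]
gripper_width: 0.64
grasp_force: 0.0
t: 2.6
tool_pos: [0.5876, 0.1364, 0.1995]
tcp_rot: [0.0, 1.0, -0.0, 0.0]
ft_force: [-0.4, -0.1, 0.2]
gripper_width: 0.643
grasp_force: 0.0
t 2.6 mm [  0.6  -2.9 109.5] roll -0.0 cur yaw 90.0 pos [0.5876 0.1364 0.1995] q7 [-0.15  0.5  -0.18  1.62  0.1   1.03  1.2 ] grip 54.9 0.0 F [-0.4 -0.1  0.2]
```

```bash
python3 -m pendant '0 -0.003 0.02 0;0 0 0.02 0;0 0 0.02 0;0 0 0.02 0;0 0 0.01 0;0 0 0.01 0;0 0 0.009 0;0 0 0 0;0 0 0 0;0 0 0 0' 0.055 30
python3 -m pendant '0 0 0 0;0 0 0 0;0 0 0 0;0 0 0 0;0 0 0 0;0 0 0 0;0 0 0 0;0 0 0 0;0 0 0 0;0 0 0 0' 0.02 30
python3 -c "
from h import *
go(.587,.1335,.09,90)
a=save('scene','s1');cv2.imwrite('pics/s1c.png',cv2.resize(a[170:310,80:260,::-1],(720,560)))"
```

```text
t: 3.43
tool_pos: [0.5881, 0.1335, 0.0911]
tcp_rot: [0.0, 1.0, 0.0, 0.001]
ft_force: [-0.2, 0.4, -0.1]
gripper_width: 0.645
grasp_force: 0.0
t: 4.27
tool_pos: [0.588, 0.1333, 0.0912]
tcp_rot: [0.0, 1.0, 0.0, 0.001]
ft_force: [-0.8, -1.0, 5.5]
gripper_width: 0.352
grasp_force: 30.1
t 4.3 mm [1.  0.2 1.2] roll -0.0 cur yaw 90.0 pos [0.588  0.1333 0.0912] q7 [-0.16  0.62 -0.17  1.75  0.14  0.78  1.18] grip 30.1 30.051514520309865 F [-0.8 -1.   5.5]
```

View pics/s1c.png

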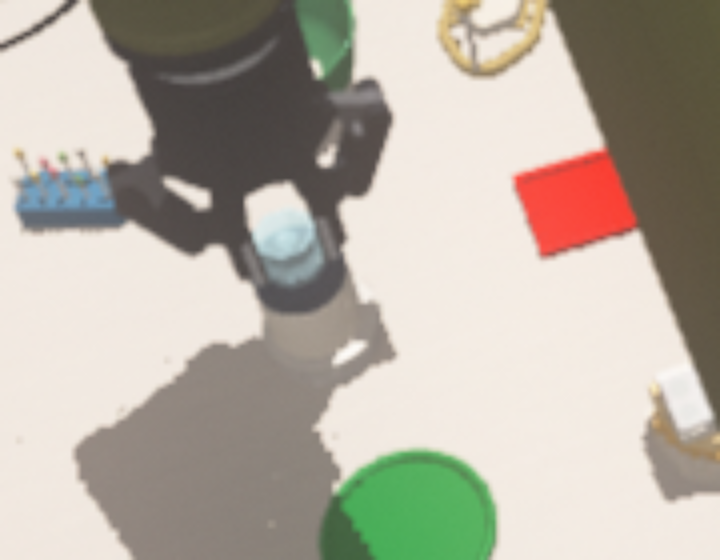

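The fingers hold the dish at 30 mm opening, and the jar and tin haven't moved. I'll lift it and carry it to yellow.

```bash
python3 -m pendant '0 0 -0.005 0;0 0 -0.01 0;0 0 -0.015 0;0 0 -0.015 0;0 0 -0.015 0;0.008 -0.018 0 0;0.0143 -0.0334 0 0;0.0143 -0.0334 0 0;0.0143 -0.0334 0 0;0.0143 -0.0334 0 0'
python3 -m pendant '0.0143 -0.0334 0 0;0.0143 -0.0334 0 0;0.0143 -0.0334 0 0;0.0143 -0.0334 0 0;0.006 -0.0154 0 0;0 0 0 0;0 0 0.02 0;0 0 0.02 0;0 0 0.02 0;0 0 0 0'
python3 -m pendant '0 0 0 0;0 0 0 0;0 0 0 0;0 0 0 0;0 0 0 0;0 0 0 0;0 0 0 0;0 0 0 0;0 0 0 0;0 0 0 0'
python3 -c "
from h import *
go(.4595,-.167,.016,90)
a=save('scene','s2');cv2.imwrite('pics/s2c.png',cv2.resize(a[180:320,220:400,::-1],(720,560)))"
```

```text
t: 5.15
tool_pos: [0.5215, -0.0195, 0.151]
tcp_rot: [-0.0, 1.0, -0.0, 0.0]
ft_force: [1.1, -0.1, -0.5]
gripper_width: 0.351
grasp_force: 29.8
t: 5.98
tool_pos: [0.4578, -0.1659, 0.0881]
tcp_rot: [-0.0, 1.0, 0.001, -0.002]
ft_force: [0.2, 0.3, -0.5]
gripper_width: 0.353
grasp_force: 29.9
t: 6.82
tool_pos: [0.459, -0.1673, 0.0903]
tcp_rot: [0.0, 1.0, -0.0, -0.0]
ft_force: [-0.8, 0.7, -0.5]
gripper_width: 0.347
grasp_force: 29.9
t 6.8 mm [-0.5  0.3 74.3] roll -0.0 cur yaw 90.0 pos [ 0.459  -0.1673  0.0903] q7 [ 0.41  0.49 -0.15  2.05  0.12  0.62  1.74] grip 29.6 29.864098085090518 F [-0.8  0.7 -0.5]
```

View pics/s2c.png

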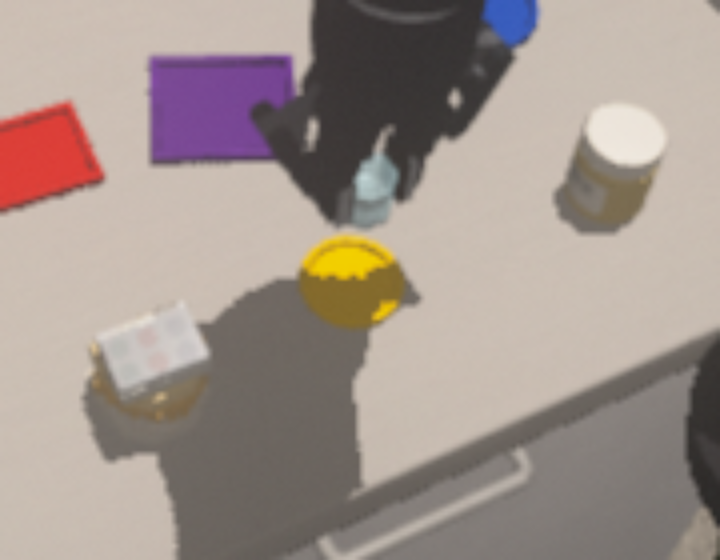

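The dish hangs upright above yellow, so I'll lower it and release.

```bash
python3 -m pendant '0 0 0.02 0;0 0 0.02 0;0 0 0.015 0;0 0 0.008 0;0 0 0.005 0;0 0 0.003 0;0 0 0.0015 0;0 0 0.001 0;0 0 0 0;0 0 0 0'
python3 -m pendant '0 0 0 0;0 0 0 0;0 0 0 0;0 0 0 0;0 0 0 0;0 0 0 0;0 0 0 0;0 0 0 0;0 0 0 0;0 0 0 0' 0.05
python3 -m pendant '0 0 -0.005 0;0 0 -0.02 0;0 0 -0.03 0;0 0 -0.03 0;0 0 -0.03 0;0 0 -0.03 0;0 0 0 0;0 0 0 0;0 0 0 0;0 0 0 0' 0.075
python3 -c "
from h import *
go(.589,.134,.15,90)
a=save('scene','s3')"
```

```text
t: 7.7
tool_pos: [0.4594, -0.1674, 0.0173]
tcp_rot: [0.0, 1.0, -0.0, 0.0]
ft_force: [0.1, 0.5, -0.5]
gripper_width: 0.347
grasp_force: 29.9
t: 8.53
tool_pos: [0.4591, -0.1673, 0.0168]
tcp_rot: [0.0, 1.0, -0.0, -0.0]
ft_force: [0.2, -0.8, 0.1]
gripper_width: 0.585
grasp_force: 0.0
t: 9.37
tool_pos: [0.4582, -0.167, 0.1608]
tcp_rot: [0.0, 1.0, 0.0, -0.001]
ft_force: [-0.0, -0.3, -0.8]
gripper_width: 0.879
grasp_force: 0.0
t 9.4 mm [-130.7  301.1   10.7] roll -0.0 cur yaw 90.0 pos [ 0.4582 -0.167   0.1608] q7 [ 0.43  0.39 -0.18  1.96  0.09  0.8   1.77] grip 75.1 0.0 F [-0.  -0.3 -0.8]
```

```bash
python3 -m pendant '0.003 0.02 0 0;0.004 0.033 0 0;0.004 0.033 0 0;0.004 0.033 0 0;0.004 0.012 0.01 2;0 0 0.02 0;0 0 0.02 0;0 0 0.01 0;0 0 0 0;0 0 0 0' 0.075
python3 -m pendant '0 0 0 0;0 0 0 0;0 0 0 0;0 0 0 0;0 0 0 0;0 0 0 0;0 0 0 0;0 0 0 0;0 0 0 0;0 0 0 0' 0.075
python3 -c "
from h import *
go(.439,-.036,.060,88)
a=save('scene','s4');b=save('top','t4');cv2.imwrite('pics/s4c.png',cv2.resize(a[210:320,210:350,::-1],(700,550)))"
```

```text
t: 10.25
tool_pos: [0.4393, -0.0361, 0.1009]
tcp_rot: [0.017, 1.0, 0.0, -0.002]
ft_force: [0.9, -1.3, 0.6]
gripper_width: 0.878
grasp_force: 0.0
t: 11.08
tool_pos: [0.4401, -0.0363, 0.1018]
tcp_rot: [0.018, 1.0, -0.0, -0.0]
ft_force: [0.1, -0.5, -0.0]
gripper_width: 0.876
grasp_force: 0.0
t 11.1 mm [ 1.1  0.2 41.8] roll -0.0 cur yaw 88.0 pos [ 0.4401 -0.0363  0.1018] q7 [ 0.16  0.42 -0.18  2.15  0.13  0.59  1.42] grip 74.8 0.0 F [ 0.1 -0.5 -0. ]
```

View pics/s4c.png

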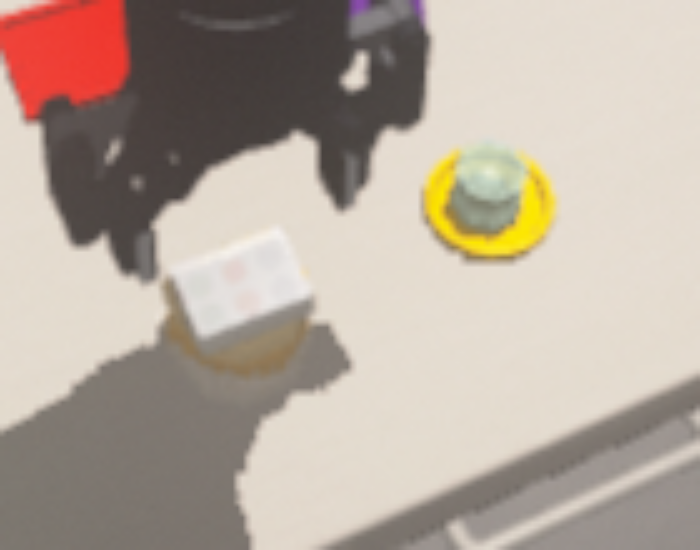

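The dish sits inside the yellow holder and the fingers straddle the wheel box, so I'll descend and grip.

```bash
python3 -m pendant '0 0 0.012 0;0 0 0.012 0;0 0 0.01 0;0 0 0.005 0;0 0 0.0025 0;0 0 0 0;0 0 0 0;0 0 0 0;0 0 0 0;0 0 0 0' 0.075 30
python3 -m pendant '0 0 0 0;0 0 0 0;0 0 0 0;0 0 0 0;0 0 0 0;0 0 0 0;0 0 0 0;0 0 0 0;0 0 0 0;0 0 0 0' 0.04 30
python3 -m pendant '0 0 -0.003 0;0 0 -0.005 0;0 0 -0.01 0;0 0 -0.01 0;0 0 -0.01 0;0 0 -0.01 0;0 0 -0.01 0;0 0 0 0;0 0 0 0;0 0 0 0'
python3 -c "
from h import *
go(.618,-.036,.12,86)
a=save('scene','s5');b=save('top','t5');cv2.imwrite('pics/s5c.png',cv2.resize(a[210:320,210:350,::-1],(700,550)))"
```

```text
t: 12.02
tool_pos: [0.4403, -0.0363, 0.0607]
tcp_rot: [0.018, 1.0, -0.0, 0.0]
ft_force: [0.5, -0.7, -0.2]
gripper_width: 0.881
grasp_force: 0.0
t: 12.85
tool_pos: [0.4403, -0.0363, 0.0607]
tcp_rot: [0.018, 1.0, -0.0, 0.0]
ft_force: [-0.3, -1.6, 6.2]
gripper_width: 0.575
grasp_force: 30.0
t: 13.68
tool_pos: [0.4399, -0.0363, 0.1181]
tcp_rot: [0.018, 1.0, -0.0, -0.0]
ft_force: [-1.1, 0.5, -0.5]
gripper_width: 0.578
grasp_force: 30.9
t 13.7 mm [-178.     6.5   -2. ] roll 2.0 cur yaw 88.0 pos [ 0.4399 -0.0363  0.1181] q7 [ 0.16  0.39 -0.19  2.13  0.12  0.63  1.43] grip 49.4 30.901948782848194 F [-1.1  0.5 -0.5]
```

View pics/s5c.png

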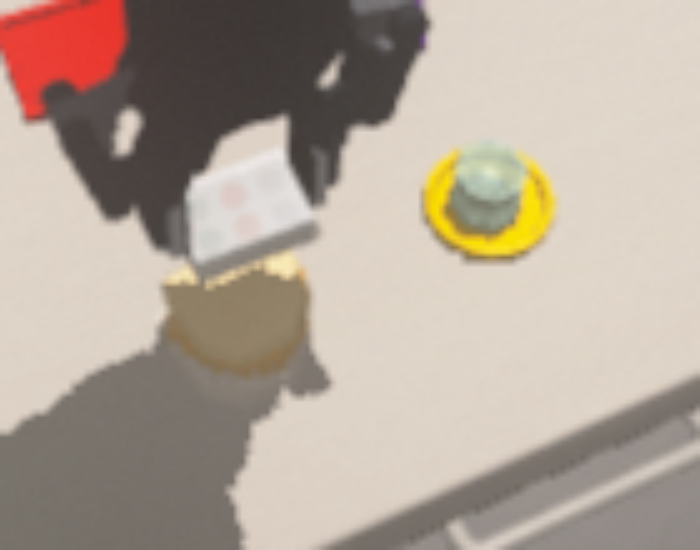

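The box is held level (49 mm opening). Now over to red.

```bash
python3 -m pendant '-0.015 0 0 0;-0.03 0.0015 0 0;-0.03 0.0015 0 0;-0.03 0.0015 0 0;-0.03 0.002 0 0;-0.03 0 0 0;-0.013 0 0 2;0 0 0 0;0 0 0 0;0 0 0 0'
python3 -m pendant '0 0 0.02 0;0 0 0.02 0;0 0 0.02 0;0 0 0.02 0;0 0 0.01 0;0 0 0.005 0;0 0 0 0;0 0 0 0;0 0 0 0;0 0 0 0'
python3 -c "
from h import *
go(.618,-.036,.018,86)
a=save('scene','s6');b=save('top','t6');cv2.imwrite('pics/s6c.png',cv2.resize(np.hstack([a[150:280,150:300,::-1],b[120:250,160:310,::-1]]),(800,346)))"
```

```text
t: 14.62
tool_pos: [0.6167, -0.036, 0.1174]
tcp_rot: [0.035, 0.999, -0.0, -0.001]
ft_force: [-0.1, 0.7, -0.3]
gripper_width: 0.574
grasp_force: 30.9
t: 15.45
tool_pos: [0.6189, -0.0361, 0.0245]
tcp_rot: [0.035, 0.999, -0.0, 0.001]
ft_force: [0.3, 0.6, 0.3]
gripper_width: 0.576
grasp_force: 31.0
t 15.4 mm [0.9 0.  6.5] roll -0.0 cur yaw 86.0 pos [ 0.6189 -0.0361  0.0245] q7 [ 0.11  0.73 -0.14  1.75  0.15  0.67  1.38] grip 49.2 30.959271742030978 F [0.3 0.6 0.3]
```

View pics/s6c.png

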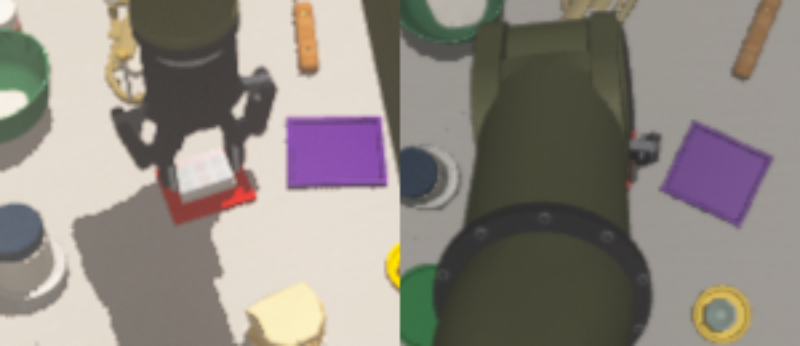

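The box is over the red recess: set it down, then go to the jar.

```bash
python3 -m pendant '0 0 0.003 0;0 0 0.003 0;0 0 0.001 0;0 0 0 0;0 0 0 0;0 0 0 0;0 0 0 0;0 0 0 0;0 0 0 0;0 0 0 0'
python3 -m pendant '0 0 0 0;0 0 0 0;0 0 0 0;0 0 0 0;0 0 0 0;0 0 0 0;0 0 0 0;0 0 0 0;0 0 0 0;0 0 0 0' 0.068
python3 -m pendant '0 0 -0.005 0;0 0 -0.02 0;0 0 -0.03 0;0 0 -0.03 0;0 0 -0.03 0;0 0 -0.025 0;0 0 0 0;0 0 0 0;0 0 0 -4;0 0 0 0' 0.075
python3 -m pendant '0.003 0.02 0 0;0.005 0.03 0 0;0.005 0.03 0 0;0.005 0.03 0 0;0.005 0.03 0 0;0.005 0.03 0 0;0 0 0 0;0 0 0 0;0 0 0 0;0 0 0 0'
python3 -c "
from h import *
go(.590,.1335,.045,90)
a=save('scene','s7');b=save('top','t7');cv2.imwrite('pics/s7c.png',cv2.resize(np.hstack([a[150:320,120:320,::-1],b[140:310,160:360,::-1]]),(800,340)))"
```

```text
t: 16.38
tool_pos: [0.6185, -0.036, 0.0169]
tcp_rot: [0.035, 0.999, -0.0, 0.0]
ft_force: [-2.3, -0.2, 6.5]
gripper_width: 0.576
grasp_force: 31.0
t: 17.22
tool_pos: [0.6182, -0.036, 0.0163]
tcp_rot: [0.035, 0.999, -0.0, -0.0]
ft_force: [-0.1, 0.7, -0.9]
gripper_width: 0.797
grasp_force: 0.0
t: 18.05
tool_pos: [0.6175, -0.036, 0.1554]
tcp_rot: [-0.001, 1.0, -0.0, -0.001]
ft_force: [0.5, 0.8, -0.2]
gripper_width: 0.88
grasp_force: 0.0
t: 18.88
tool_pos: [0.5903, 0.1323, 0.1556]
tcp_rot: [0.001, 1.0, -0.001, -0.0]
ft_force: [0.1, -0.1, -0.2]
gripper_width: 0.875
grasp_force: 0.0
t 18.9 mm [  0.2   1.3 110.6] roll -0.2 cur yaw 89.8 pos [0.5903 0.1323 0.1556] q7 [-0.14  0.55 -0.19  1.67  0.13  0.93  1.19] grip 74.8 0.0 F [ 0.1 -0.1 -0.2]
```

View pics/s7c.png

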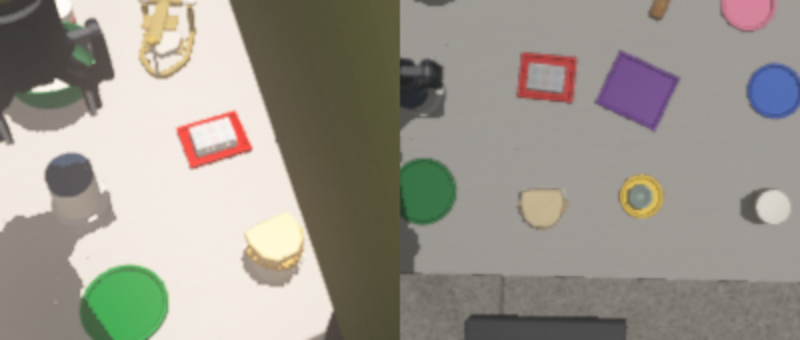

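The box sits in red and the model's top is now clear. Next I'll grip the jar.

```bash
python3 -m pendant '0 0.0015 0.02 0;0 0 0.02 0;0 0 0.02 0;0 0 0.02 0;0 0 0.015 0;0 0 0.01 0;0 0 0.006 0;0 0 0 0;0 0 0 0;0 0 0 0' 0.075
python3 -m pendant '0 0 0 0;0 0 0 0;0 0 0 0;0 0 0 0;0 0 0 0;0 0 0 0;0 0 0 0;0 0 0 0;0 0 0 0;0 0 0 0' 0.035 35
python3 -m pendant '0 0 -0.003 0;0 0 -0.005 0;0 0 -0.01 0;0 0 -0.015 0;0 0 -0.02 0;0 0 -0.02 0;0 0 -0.02 0;0 0 -0.007 0;0 0 0 0;0 0 0 0'
python3 -c "
from h import *
go(.606,-.3455,.145)
T=save('top','t8');S=save('scene','s8')
cv2.imwrite('pics/s8c.png',cv2.resize(np.hstack([S[170:310,90:260,::-1],T[218:260,205:256,::-1].repeat(140/42,0) if 0 else cv2.resize(T[218:260,205:256,::-1],(170,140))]),(800,330)))"
```

```text
t: 19.82
tool_pos: [0.5909, 0.1355, 0.0462]
tcp_rot: [0.0, 1.0, 0.0, 0.001]
ft_force: [0.4, -0.4, 0.9]
gripper_width: 0.876
grasp_force: 0.0
t: 20.65
tool_pos: [0.5907, 0.1355, 0.0464]
tcp_rot: [0.0, 1.0, 0.0, 0.001]
ft_force: [-1.2, -1.4, 5.1]
gripper_width: 0.561
grasp_force: 35.8
t: 21.48
tool_pos: [0.5901, 0.1354, 0.1453]
tcp_rot: [0.0, 1.0, 0.0, 0.0]
ft_force: [-0.6, 0.3, -1.6]
gripper_width: 0.56
grasp_force: 36.2
t 21.5 mm [-1.600e+01 -4.809e+02  3.000e-01] roll 0 cur yaw 90.0 pos [0.5901 0.1354 0.1453] q7 [-0.15  0.56 -0.19  1.68  0.13  0.91  1.18] grip 47.8 36.24710366333602 F [-0.6  0.3 -1.6]
```

View pics/s8c.png

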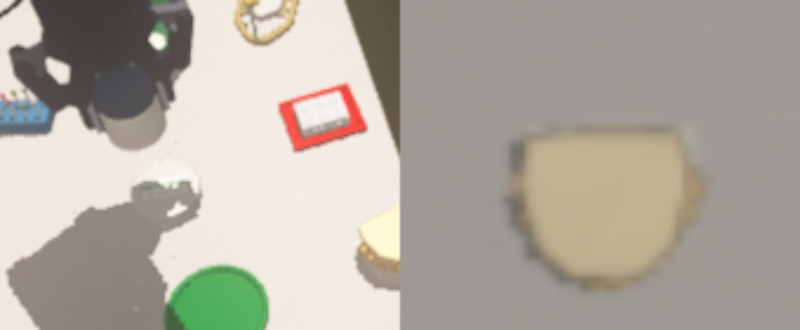

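The jar is lifted and upright, and the tin stayed put. I'll carry the jar to blue.

```bash
python3 -m pendant '-0.001 -0.02 0 0;-0.001 -0.035 0 0;-0.001 -0.035 0 0;-0.001 -0.035 0 0;-0.001 -0.035 0 0;-0.001 -0.035 0 0;-0.001 -0.035 0 0;-0.001 -0.035 0 0;-0.001 -0.035 0 0;-0.001 -0.035 0 0'
python3 -m pendant '-0.001 -0.035 0 0;-0.001 -0.035 0 0;-0.001 -0.035 0 0;-0.001 -0.025 0 0;-0.001 -0.016 0 0;-0.001 0 0 0;0 0 0.02 0;0 0 0.02 0;0 0 0.02 0;0 0 0 0'
python3 -m pendant '0 0 0 0;0 0 0 0;0 0 0 0;0 0 0 0;0 0 0 0;0 0 0 0;0 0 0 0;0 0 0 0;0 0 0 0;0 0 0 0'
python3 -c "
from h import *
go(.606,-.3455,.029,90)
S=save('scene','s9')
cv2.imwrite('pics/s9c.png',cv2.resize(S[120:260,240:430,::-1],(760,560)))"
```

```text
t: 22.42
tool_pos: [0.5993, -0.201, 0.1438]
tcp_rot: [0.0, 1.0, 0.0, -0.001]
ft_force: [1.1, -1.2, -0.1]
gripper_width: 0.56
grasp_force: 36.3
t: 23.25
tool_pos: [0.6034, -0.3431, 0.0796]
tcp_rot: [-0.0, 1.0, 0.002, -0.004]
ft_force: [-0.4, -0.1, -2.1]
gripper_width: 0.563
grasp_force: 36.5
t: 24.08
tool_pos: [0.6061, -0.3455, 0.0853]
tcp_rot: [0.0, 1.0, 0.0, -0.0]
ft_force: [-0.5, -1.0, -1.7]
gripper_width: 0.561
grasp_force: 36.5
t 24.1 mm [ 0.1 -0.  56.3] roll -0.0 cur yaw 90.0 pos [ 0.6061 -0.3455  0.0853] q7 [ 0.58  0.75 -0.18  1.47  0.15  0.93  1.93] grip 47.9 36.502850391480024 F [-0.5 -1.  -1.7]
```

View pics/s9c.png

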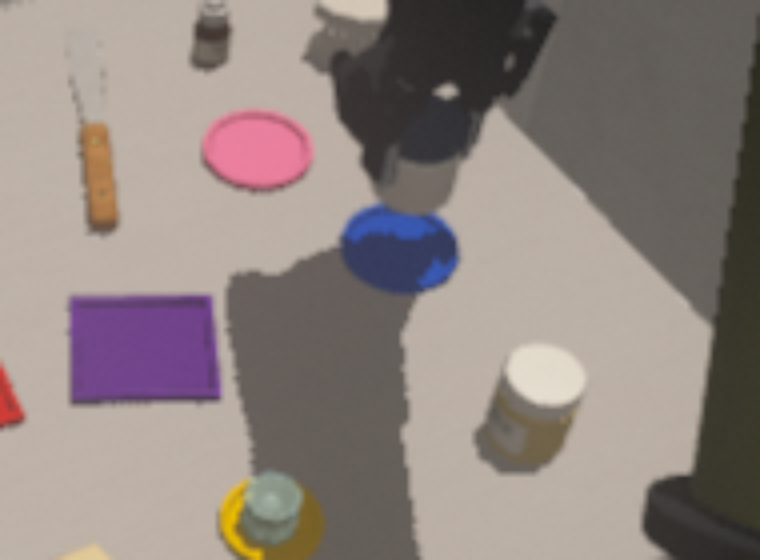

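The jar is over blue, so I'll lower it and release; then measure the model from the saved pictures.

```bash
python3 -m pendant '0 0 0.015 0;0 0 0.015 0;0 0 0.012 0;0 0 0.007 0;0 0 0.004 0;0 0 0.002 0;0 0 0.001 0;0 0 0 0;0 0 0 0;0 0 0 0'
python3 -m pendant '0 0 0 0;0 0 0 0;0 0 0 0;0 0 0 0;0 0 0 0;0 0 0 0;0 0 0 0;0 0 0 0;0 0 0 0;0 0 0 0' 0.07
python3 -m pendant '0 0 -0.005 0;0 0 -0.02 0;0 0 -0.03 0;0 0 -0.03 0;0 0 -0.03 0;0 0 -0.015 0;0 0 0 0;0 0 0 0;0 0 0 0;0 0 0 0' 0.075
python3 - <<'E'
from h import *
for n,f,(x,y) in(('top','t8',(231,244)),('scene','s7',(257,268))):
    im=cv2.imread(f'pics/{f}.png'); h=cv2.cvtColor(im,cv2.COLOR_BGR2HSV); print(n,h[y,x])
    p=h[y,x].astype(int); m=cv2.inRange(h,tuple(int(v) for v in p-[8,25,25]),tuple(int(v) for v in p+[8,35,35])); w=np.zeros_like(m); cv2.circle(w,(x,y),18,255,-1); m&=w
    c=max(cv2.findContours(m,0,2)[0],key=cv2.contourArea)
    P=np.array([at(n,q,.049)[:2] for q in c[:,0].astype(float)],np.float32)
    print(cv2.boundingRect(c),P.min(0),P.max(0),P.min(0)/2+P.max(0)/2,cv2.minAreaRect(P))
go(.44,-.036,.145,2)
E
```

```text
t: 24.97
tool_pos: [0.6064, -0.3457, 0.0299]
tcp_rot: [0.0, 1.0, -0.0, 0.0]
ft_force: [-1.2, -1.1, -0.8]
gripper_width: 0.563
grasp_force: 36.5
t: 25.8
tool_pos: [0.6061, -0.3455, 0.0293]
tcp_rot: [0.0, 1.0, -0.0, 0.0]
ft_force: [0.7, 0.7, 0.3]
gripper_width: 0.815
grasp_force: 0.0
t: 26.63
tool_pos: [0.6054, -0.3452, 0.1578]
tcp_rot: [0.0, 1.0, 0.001, -0.001]
ft_force: [-0.3, -0.3, -0.2]
gripper_width: 0.881
grasp_force: 0.0
top [ 21  64 192]
(221, 235, 22, 18) [ 0.4230053  -0.06688859] [ 0.46718374 -0.01240598] [ 0.44509453 -0.03964728] ((0.4450068473815918, -0.039884984493255615), (0.04348435625433922, 0.05419866368174553), 1.3349543809890747)
scene [ 27  43 254]
(242, 256, 32, 24) [ 0.4164536  -0.06575267] [ 0.46456015 -0.00683947] [ 0.44050688 -0.03629607] ((0.4404664933681488, -0.03634031116962433), (0.04717814177274704, 0.05715044587850571), 4.079281330108643)
t 26.6 mm [165.4 309.1  13.5] roll 88.0 cur yaw 90.0 pos [ 0.6054 -0.3452  0.1578] q7 [ 0.59  0.68 -0.19  1.39  0.14  1.08  1.94] grip 75.2 0.0 F [-0.3 -0.3 -0.2]
```

```bash
python3 -m pendant '0.017 0.032 0 0;0.017 0.032 0 0;0.017 0.032 0 0;0.017 0.032 0 0;0.017 0.032 0 0;0.017 0.032 0 0;0.017 0.032 0 0;0.017 0.032 0 0;0.017 0.032 0 0;0.0095 0.0187 0 0'
python3 -m pendant '0 0 0 7;0 0 0 7;0 0 0 7;0 0 0 7;0 0 0 7;0 0 0 7;0 0 0 7;0 0 0 7;0 0 0 7;0 0 0 7' 0.08
python3 -m pendant '0 0 0 7;0 0 0 7;0 0 0 3.5;0 0 0.02 0;0 0 0.02 0;0 0 0.01 0;0 0 0 0;0 0 0 0;0 0 0 0;0 0 0 0'
python3 -c "
from h import *
go(.443,-.0385,.046,2.5)
S=save('scene','s10');T=save('top','t10')
cv2.imwrite('pics/s10c.png',cv2.resize(np.hstack([S[200:310,200:320,::-1],S[120:230,280:400,::-1]]),(800,366)))"
```

```text
t: 27.47
tool_pos: [0.4408, -0.0356, 0.1585]
tcp_rot: [-0.001, 1.0, 0.001, -0.002]
ft_force: [0.4, 0.7, 1.3]
gripper_width: 0.878
grasp_force: 0.0
t: 28.3
tool_pos: [0.4431, -0.0387, 0.1584]
tcp_rot: [0.576, 0.817, -0.001, -0.001]
ft_force: [0.8, -0.1, 0.7]
gripper_width: 0.934
grasp_force: 0.0
t: 29.13
tool_pos: [0.4441, -0.0388, 0.1098]
tcp_rot: [0.692, 0.722, 0.0, 0.0]
ft_force: [0.6, 0.3, -0.3]
gripper_width: 0.941
grasp_force: 0.0
t 29.1 mm [ 0.4 -1.2 63.8] roll -0.0 cur yaw 2.5 pos [ 0.4441 -0.0388  0.1098] q7 [-0.07  0.41  0.14  2.13 -0.1   0.6   0.19] grip 80.4 0.0 F [ 0.6  0.3 -0.3]
```

View pics/s10c.png

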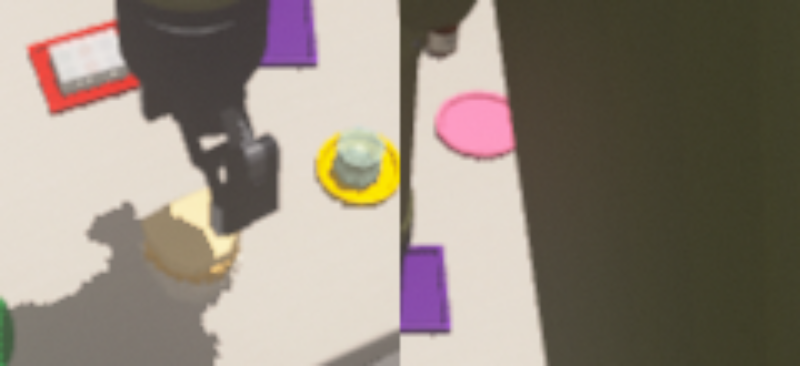

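The fingers straddle the model in its x direction; I'll descend and grip near the top.

```bash
python3 -m pendant '0 -0.001 0.015 0;0 0 0.015 0;0 0 0.015 0;0 0 0.009 0;0 0 0.005 0;0 0 0.003 0;0 0 0.0015 0;0 0 0 0;0 0 0 0;0 0 0 0' 0.08
python3 -m pendant '0 0 0 0;0 0 0 0;0 0 0 0;0 0 0 0;0 0 0 0;0 0 0 0;0 0 0 0;0 0 0 0;0 0 0 0;0 0 0 0' 0.035 50
python3 -m pendant '0 0 -0.003 0;0 0 -0.005 0;0 0 -0.01 0;0 0 -0.015 0;0 0 -0.02 0;0 0 -0.02 0;0 0 -0.02 0;0 0 0 0;0 0 0 0;0 0 0 0'
python3 -c "
from h import *
go(.605,-.161,.14,-24.5)
S=save('scene','s11');T=save('top','t11')
cv2.imwrite('pics/s11c.png',cv2.resize(S[190:300,200:320,::-1],(600,550)))"
```

```text
t: 30.07
tool_pos: [0.443, -0.0388, 0.0463]
tcp_rot: [0.692, 0.722, 0.0, 0.0]
ft_force: [0.2, 0.3, -0.3]
gripper_width: 0.935
grasp_force: 0.0
t: 30.9
tool_pos: [0.443, -0.0388, 0.0464]
tcp_rot: [0.692, 0.722, 0.0, 0.0]
ft_force: [-0.9, 1.3, 9.3]
gripper_width: 0.526
grasp_force: 49.6
t: 31.73
tool_pos: [0.4422, -0.0387, 0.1383]
tcp_rot: [0.692, 0.722, -0.0, -0.0]
ft_force: [-0.7, 0.2, -2.0]
gripper_width: 0.527
grasp_force: 50.7
t 31.7 mm [-129.3  157.3   -1.8] roll 27.0 cur yaw 2.5 pos [ 0.4422 -0.0387  0.1383] q7 [-0.08  0.36  0.16  2.1  -0.09  0.69  0.17] grip 45.0 50.69054856954608 F [-0.7  0.2 -2. ]
```

View pics/s11c.png

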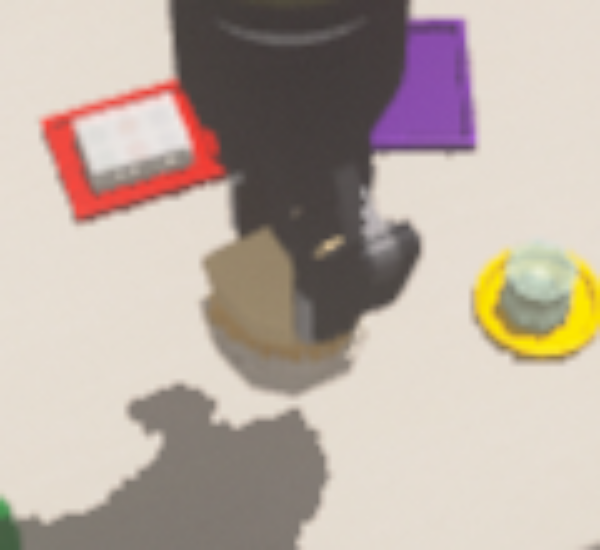

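The model is held level; I'll carry it to purple while turning it 27°.

```bash
python3 -m pendant '-0.008 0.01 0 0;-0.016 0.0195 0 0;-0.016 0.0195 0 0;-0.016 0.0195 0 0;-0.016 0.0195 0 0;-0.016 0.0195 0 0;-0.016 0.0195 0 0;-0.016 0.0195 0 0;-0.009 0.011 0 0;0 0 0 0'
python3 -m pendant '0 0 0 4;0 0 0 5;0 0 0 5;0 0 0 5;0 0 0 5;0 0 0 3;0 0 0.02 0;0 0 0.02 0;0 0 0.01 0;0 0 0 0'
python3 -m pendant '0 0 0 0;0 0 0 0;0 0 0 0;0 0 0 0;0 0 0 0;0 0 0 0;0 0 0 0;0 0 0 0;0 0 0 0;0 0 0 0'
python3 -c "
from h import *
go(.605,-.161,.051,-24.5)
S=save('scene','s12')
cv2.imwrite('pics/s12c.png',cv2.resize(S[130:250,220:340,::-1],(600,600)))"
```

```text
t: 32.67
tool_pos: [0.607, -0.1634, 0.1369]
tcp_rot: [0.692, 0.722, -0.001, 0.0]
ft_force: [0.1, -0.6, -1.9]
gripper_width: 0.524
grasp_force: 50.7
t: 33.5
tool_pos: [0.6033, -0.1595, 0.0855]
tcp_rot: [0.841, 0.541, -0.002, -0.002]
ft_force: [-1.2, -0.0, -1.9]
gripper_width: 0.527
grasp_force: 50.7
t: 34.33
tool_pos: [0.6057, -0.1609, 0.0888]
tcp_rot: [0.841, 0.541, -0.0, 0.0]
ft_force: [-0.0, 0.5, -1.8]
gripper_width: 0.528
grasp_force: 50.7
t 34.3 mm [-0.4 -0.5 37.8] roll -0.0 cur yaw -24.5 pos [ 0.6057 -0.1609  0.0888] q7 [ 0.06  0.67  0.27  1.69 -0.23  0.82 -0.  ] grip 45.1 50.74467101469054 F [-0.   0.5 -1.8]
```

View pics/s12c.png

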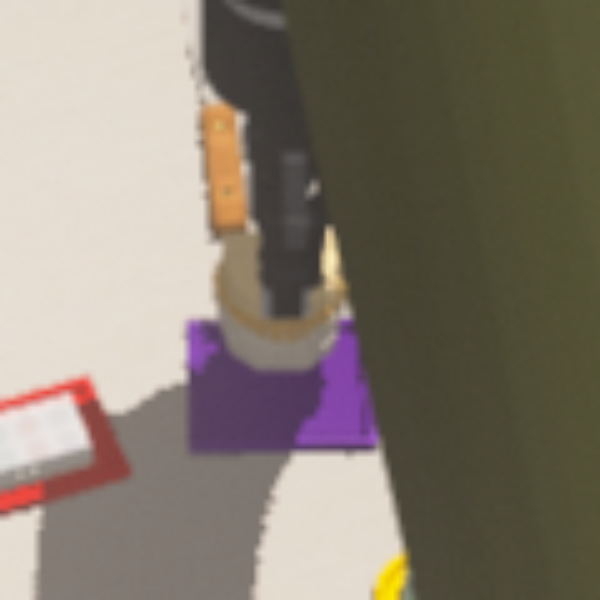

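Aligned with the holder; lowering with a force check.

```bash
python3 -m pendant '0 0 0.012 0;0 0 0.01 0;0 0 0.006 0;0 0 0.004 0;0 0 0.002 0;0 0 0.001 0;0 0 0.001 0;0 0 0.001 0;0 0 0 0;0 0 0 0'
python3 -c "
from h import *
go(.605,-.161,.051,-24.5)
S=save('scene','s13')
cv2.imwrite('pics/s13c.png',cv2.resize(S[150:250,230:330,::-1],(600,600)))"
```

```text
t: 35.22
tool_pos: [0.6058, -0.1609, 0.052]
tcp_rot: [0.841, 0.541, 0.0, 0.0]
ft_force: [0.2, 0.7, -1.6]
gripper_width: 0.525
grasp_force: 50.7
t 35.2 mm [-0.4 -0.7  1. ] roll -0.0 cur yaw -24.5 pos [ 0.6058 -0.1609  0.052 ] q7 [ 0.07  0.71  0.25  1.71 -0.24  0.74  0.01] grip 44.8 50.74220190552296 F [ 0.2  0.7 -1.6]
```

View pics/s13c.png

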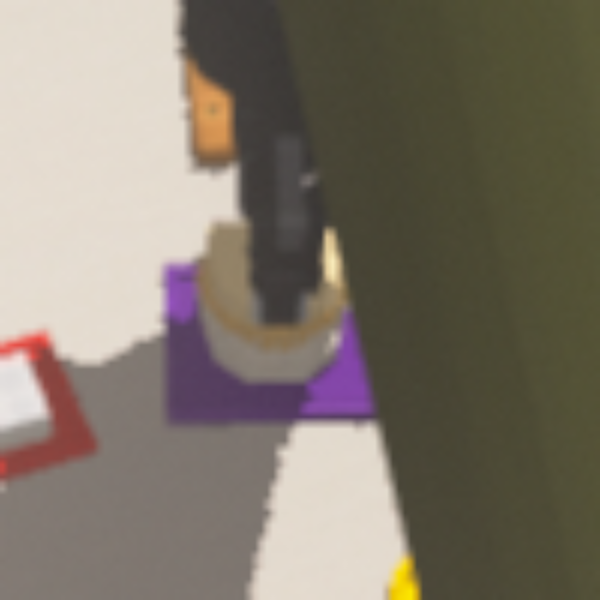

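The force shows only the weight, so the base is inside the rim. I'll check centring by number.

```bash
python3 - <<'E'
from h import *
f=at('scene',(275.5,213.3),.006);b=at('scene',(275.5,219.9),.004);l=at('scene',(257.2,150+265/6),.006)
c=np.array([.6,-.1598]);u=np.array([np.cos(np.radians(-24.5)),np.sin(np.radians(-24.5))])
for q in(f,b,l): print(q.round(4),'along x',((q[:2]-c)@u).round(4),'along y',((q[:2]-c)@[-u[1],u[0]]).round(4))
E
```

```text
[ 0.5807 -0.1492  0.006 ] along x -0.0219 along y 0.0016
[ 0.5643 -0.141   0.004 ] along x -0.0403 along y 0.0023
[ 0.6547 -0.1352  0.006 ] along x 0.0396 along y 0.0451
```

```bash
python3 -m pendant '0 -0.001 0 0;0 -0.001 0 0;0 -0.001 0 0;0 0 0.001 0;0 0 0 0;0 0 0 0;0 0 0 0;0 0 0 0;0 0 0 0;0 0 0 0'
python3 -m pendant '0 0 0 0;0 0 0 0;0 0 0 0;0 0 0 0;0 0 0 0;0 0 0 0;0 0 0 0;0 0 0 0;0 0 0 0;0 0 0 0' 0.072
python3 -m pendant '0 0 -0.005 0;0 0 -0.02 0;0 0 -0.03 0;0 0 -0.03 0;0 0 -0.02 0;0 0 0 0;0 0 0 0;0 0 0 0;0 0 0 0;0 0 0 0' 0.085
python3 - <<'E'
from h import *
save('scene','s14');save('top','t14')
for n,f,(x,y) in(('top','t14',(170,187)),('scene','s14',(163,250))):
    im=cv2.imread(f'pics/{f}.png'); 
    g=cv2.cvtColor(im,cv2.COLOR_BGR2GRAY); print(n,im[y,x],im[y,x-25],im[y-20,x+20])
    m=cv2.inRange(g,int(im[y,x].mean())-6,255); w=np.zeros_like(m); cv2.circle(w,(x,y),26,255,-1); m&=w
    for c in cv2.findContours(m,0,2)[0]:
        if cv2.contourArea(c)<80: continue
        P=np.array([at(n,q,.021)[:2] for q in c[:,0].astype(float)],np.float32); print(cv2.boundingRect(c),cv2.minEnclosingCircle(P),cv2.minAreaRect(P))
go(.59,.1315,.15)
E
```

```text
t: 36.1
tool_pos: [0.6029, -0.1596, 0.0508]
tcp_rot: [0.841, 0.541, -0.0, 0.0]
ft_force: [1.2, -0.3, -1.8]
gripper_width: 0.523
grasp_force: 50.8
t: 36.93
tool_pos: [0.6029, -0.1596, 0.0508]
tcp_rot: [0.841, 0.541, -0.0, -0.0]
ft_force: [0.2, 0.1, -0.1]
gripper_width: 0.845
grasp_force: 0.0
t: 37.77
tool_pos: [0.6023, -0.1594, 0.1546]
tcp_rot: [0.841, 0.541, -0.001, -0.001]
ft_force: [-0.2, -0.2, 1.0]
gripper_width: 0.998
grasp_force: 0.0
top [174 185 182] [148 153 158] [148 153 157]
(161, 179, 20, 17) ((0.5907474756240845, 0.12872901558876038), 0.026799656450748444) ((0.5885008573532104, 0.1288604587316513), (0.0422857291996479, 0.051471006125211716), 10.09067153930664)
scene [230 241 243] [208 220 228] [210 221 229]
(150, 243, 24, 18) ((0.5871047973632812, 0.12885992228984833), 0.0271914042532444) ((0.5814977884292603, 0.1295628845691681), (0.050272416323423386, 0.04259888455271721), 75.09397888183594)
t 37.9 mm [ 259.6 -132.1    5. ] roll 0 cur yaw -24.5 pos [ 0.6025 -0.1595  0.1549] q7 [ 0.04  0.59  0.29  1.62 -0.2   0.96 -0.02] grip 84.8 0.0 F [-0.1  0.  -0.6]
```

```bash
python3 - <<'E'
from h import *
for n,f,(x,y),bg in(('top','t14',(170,187),(148,153,158)),('scene','s14',(163,250),(209,220,228))):
    im=cv2.imread(f'pics/{f}.png').astype(float)
    # blue minus red: tin is bluer (neutral) than bench
    d=im[:,:,0]-im[:,:,2]; print(n,d[y,x-20:x+21].astype(int).tolist())
    m=(d>(d[y,x]+bg[0]-bg[2])/2).astype(np.uint8)*255; w=np.zeros_like(m); cv2.circle(w,(x,y),24,255,-1); m&=w
    c=max(cv2.findContours(m,0,2)[0],key=cv2.contourArea)
    P=np.array([at(n,q,.018)[:2] for q in c[:,0].astype(float)],np.float32); print(cv2.boundingRect(c),cv2.minEnclosingCircle(P),cv2.minAreaRect(P))
E
```

```text
top [-9, -10, -10, -9, -9, -9, -10, -9, -8, -8, -9, -8, -8, -8, -7, -8, -7, -7, -7, -7, -8, -7, -7, -7, -5, -4, -2, -5, -7, -7, -8, -7, -6, -9, -10, -10, -9, -9, -10, -9, -10]
(158, 174, 26, 25) ((0.5924704074859619, 0.13067574799060822), 0.034967824816703796) ((0.5934744477272034, 0.13065198063850403), (0.0648512989282608, 0.06744488328695297), 1.288035273551941)
scene [-19, -19, -19, -18, -15, -14, -14, -14, -13, -13, -13, -10, -12, -12, -11, -12, -11, -13, -13, -13, -13, -13, -14, -14, -14, -13, -13, -14, -13, -13, -13, -19, -21, -21, -19, -20, -20, -20, -19, -20, -20]
(145, 238, 31, 30) ((0.5843639373779297, 0.13344153761863708), 0.037950947880744934) ((0.584553599357605, 0.1327371895313263), (0.06267856061458588, 0.07524215430021286), 86.80802154541016)
```

```bash
python3 -m pendant '0.02 -0.01 0 0;0.03 -0.015 0 0;0.03 -0.015 0 0;0.03 -0.015 0 0;0.03 -0.015 0 0;0.03 -0.015 0 0;0.03 -0.015 0 0;0.03 -0.015 0 0;0.03 -0.017 0 0;0 0 0 0' 0.085
python3 -m pendant '0 0 0 0;0 0 0 0;0 0 0.02 0;0 0 0.03 0;0 0 0.03 0;0 0 0.02 0;0 0 0 0;0 0 0 0;0 0 0 0;0 0 0 0'
python3 - <<'E'
from h import *
go(.59,.1315,.012)
S=save('scene','s15')
E
```

```text
t: 38.7
tool_pos: [0.5891, 0.1417, 0.1547]
tcp_rot: [0.838, 0.545, 0.001, -0.003]
ft_force: [-0.5, 1.2, -1.0]
gripper_width: 0.992
grasp_force: 0.0
t: 39.53
tool_pos: [0.592, 0.1311, 0.0575]
tcp_rot: [0.841, 0.54, 0.001, 0.001]
ft_force: [0.5, 0.9, -0.1]
gripper_width: 0.993
grasp_force: 0.0
t 39.5 mm [-0.5 -2.1 45.5] roll 0 cur yaw -24.6 pos [0.592  0.1311 0.0575] q7 [-0.42  0.68  0.26  1.77 -0.25  0.72 -0.46] grip 84.8 0.0 F [ 0.5  0.9 -0.1]
```

```bash
python3 -m pendant '0 -0.001 0.012 0;0 0 0.012 0;0 0 0.01 0;0 0 0.006 0;0 0 0.004 0;0 0 0.001 0;0 0 0 0;0 0 0 0;0 0 0 0;0 0 0 0' 0.085
python3 -m pendant '0 0 0 0;0 0 0 0;0 0 0 0;0 0 0 0;0 0 0 0;0 0 0 0;0 0 0 0;0 0 0 0;0 0 0 0;0 0 0 0' 0.05 50
python3 -m pendant '0 0 -0.003 0;0 0 -0.005 0;0 0 -0.01 0;0 0 -0.015 0;0 0 -0.02 0;0 0 -0.02 0;0 0 -0.02 0;0 0 0 0;0 0 0 0;0 0 0 0'
python3 - <<'E'
from h import *
go(.46,.126,.1)
E
```

```text
t: 40.42
tool_pos: [0.5901, 0.1322, 0.0112]
tcp_rot: [0.841, 0.541, 0.0, 0.0]
ft_force: [-0.5, 0.6, 0.9]
gripper_width: 0.997
grasp_force: 0.0
t: 41.25
tool_pos: [0.5901, 0.1321, 0.0117]
tcp_rot: [0.841, 0.541, 0.0, 0.0]
ft_force: [-1.9, -0.9, 8.2]
gripper_width: 0.706
grasp_force: 52.9
t: 42.08
tool_pos: [0.5894, 0.1322, 0.1038]
tcp_rot: [0.841, 0.541, -0.0, -0.0]
ft_force: [-0.3, -0.5, -1.3]
gripper_width: 0.71
grasp_force: 54.1
t 42.1 mm [ -59.3 -115.2    3.8] roll 0 cur yaw -24.5 pos [0.5894 0.1322 0.1038] q7 [-0.44  0.62  0.28  1.73 -0.23  0.82 -0.48] grip 60.6 54.11653937213771 F [-0.3 -0.5 -1.3]
```

The tin is held. Carry it to green, lower and release.

```bash
python3 -m pendant '-0.006 -0.012 0 0;-0.0105 -0.02 0 0;-0.0105 -0.02 0 0;-0.0105 -0.02 0 0;-0.0105 -0.02 0 0;-0.006 -0.012 0 0;-0.0055 -0.011 0 0;0 0 0 0;0 0 0 0;0 0 0 0'
python3 -m pendant '0 0 0.015 0;0 0 0.02 0;0 0 0.015 0;0 0 0 0;0 0 0 0;0 0 0 0;0 0 0 0;0 0 0 0;0 0 0 0;0 0 0 0'
python3 - <<'E'
from h import *
go(.46,.126,.016)
S=save('scene','s16');T=save('top','t16')
h=cv2.cvtColor(cv2.imread('pics/s16.png'),cv2.COLOR_BGR2HSV)
m=cv2.inRange(h,(50,100,30),(85,255,255)); print(cv2.boundingRect(m[270:,130:230]))
E
```

```text
t: 42.92
tool_pos: [0.4613, 0.1258, 0.1036]
tcp_rot: [0.841, 0.541, 0.0, 0.0]
ft_force: [0.4, -0.4, -0.1]
gripper_width: 0.711
grasp_force: 54.1
t: 43.75
tool_pos: [0.4607, 0.1259, 0.0543]
tcp_rot: [0.841, 0.541, 0.0, 0.0]
ft_force: [-0.5, 0.2, -0.1]
gripper_width: 0.71
grasp_force: 54.3
t 43.8 mm [-0.2 -0.8 38.3] roll 0 cur yaw -24.5 pos [0.4607 0.1259 0.0543] q7 [-0.49  0.55  0.25  2.11 -0.26  0.51 -0.47] grip 60.6 54.34576895535088 F [-0.5  0.2 -0.1]
(36, 45, 5, 6)
```

```bash
python3 -m pendant '0 -0.001 0.012 0;0 0 0.01 0;0 0 0.008 0;0 0 0.004 0;0 0 0.002 0;0 0 0.001 0;0 0 0.001 0;0 0 0 0;0 0 0 0;0 0 0 0'
python3 -m pendant '0 0 0 0;0 0 0 0;0 0 0 0;0 0 0 0;0 0 0 0;0 0 0 0;0 0 0 0;0 0 0 0;0 0 0 0;0 0 0 0' 0.082
python3 -m pendant '0 0 -0.005 0;0 0 -0.02 0;0 0 -0.03 0;0 0 -0.03 0;0 0 -0.03 0;0 0 -0.03 0;0 0 0 0;0 0 0 0;0 0 0 0;0 0 0 0'
python3 -m pendant '-0.03 0.014 0 0;-0.03 0.014 0 0;-0.03 0.014 0 0;-0.03 0.014 0 0;-0.03 0.014 0 0;-0.03 0.014 0 0;-0.03 0.014 0 0;0 0 0 0;0 0 0 0;0 0 0 0'
python3 - <<'E'
from h import *
go(.46,.126,.016)
save('scene','s17');save('top','t17')
E
```

```text
t: 44.68
tool_pos: [0.4597, 0.1262, 0.016]
tcp_rot: [0.841, 0.541, 0.0, 0.0]
ft_force: [-0.8, -0.0, -0.7]
gripper_width: 0.708
grasp_force: 54.4
t: 45.52
tool_pos: [0.4595, 0.1261, 0.0158]
tcp_rot: [0.841, 0.541, -0.0, -0.0]
ft_force: [1.4, 0.3, 0.6]
gripper_width: 0.961
grasp_force: 0.0
t: 46.35
tool_pos: [0.4587, 0.126, 0.1599]
tcp_rot: [0.841, 0.541, -0.001, -0.0]
ft_force: [1.1, -0.6, 0.5]
gripper_width: 0.955
grasp_force: 0.0
t: 47.18
tool_pos: [0.461, -0.1051, 0.1598]
tcp_rot: [0.841, 0.541, -0.001, -0.001]
ft_force: [0.3, 1.2, -0.4]
gripper_width: 0.961
grasp_force: 0.0
t 47.2 mm [209.9 -96.6 143.9] roll 0 cur yaw -24.5 pos [ 0.461  -0.1051  0.1598] q7 [-0.09  0.39  0.36  2.01 -0.19  0.78 -0.04] grip 82.1 0.0 F [ 0.3  1.2 -0.4]
```

```bash
python3 - <<'E'
from h import *
rng={'yellow':(18,36,110,(280,238),.030),'blue':(105,126,110,(347,186),.061),'green':(50,85,70,(172,236),.025),'red':(0,8,100,(233,179),.019),'purple':(126,160,60,(279,185),.03)}
for f in('t14','t17','t7'):
  im=cv2.imread(f'pics/{f}.png'); h=cv2.cvtColor(im,cv2.COLOR_BGR2HSV)
  for k,(a,b,s,c0,zt) in rng.items():
    m=cv2.inRange(h,(a,s,30),(b,255,255)); w=np.zeros_like(m); cv2.circle(w,c0,26,255,-1); m&=w
    if m.sum()<255*60: continue
    pts=cv2.findNonZero(m); hull=cv2.convexHull(pts); F=np.zeros_like(m); cv2.drawContours(F,[hull],0,255,-1); F&=~m
    F=cv2.morphologyEx(F,cv2.MORPH_OPEN,np.ones((3,3)))
    cs=cv2.findContours(F,0,2)[0]
    if not cs: print(f,k,'empty'); continue
    c=max(cs,key=cv2.contourArea)
    (cx,cy),r=cv2.minEnclosingCircle(c); H=np.array([at('top',q,.006)[:2] for q in hull[:,0].astype(float)],np.float32)
    P=np.array([at('top',q,zt)[:2] for q in c[:,0].astype(float)],np.float32)
    hc=cv2.minAreaRect(H); pc=cv2.minAreaRect(P)
    print(f,k,'holder',np.round(hc[0],4),np.round(hc[1],3),'thing',np.round(pc[0],4),np.round(pc[1],3),'off mm',((np.array(pc[0])-hc[0])*1000).round(1))
print(arm.read_state()['t'])
E
```

```text
t14 blue holder [ 0.6059 -0.3429] [0.071 0.064] thing [ 0.6005 -0.331 ] [0.048 0.061] off mm [-5.5 11.9]
t14 green empty
t14 red holder [ 0.6203 -0.0326] [0.068 0.061] thing [ 0.6167 -0.0353] [0.05  0.038] off mm [-3.7 -2.7]
t17 blue holder [ 0.6059 -0.3429] [0.071 0.064] thing [ 0.6005 -0.3311] [0.048 0.062] off mm [-5.5 11.7]
t17 green holder [0.4616 0.1272] [0.084 0.085] thing [0.4606 0.1268] [0.064 0.065] off mm [-1.  -0.4]
t17 red holder [ 0.6199 -0.0361] [0.075 0.062] thing [ 0.617  -0.0357] [0.051 0.037] off mm [-2.9  0.4]
t17 purple holder [ 0.6045 -0.1592] [0.089 0.079] thing [ 0.6029 -0.1583] [0.064 0.058] off mm [-1.6  0.9]
t7 yellow holder [ 0.4621 -0.1674] [0.056 0.055] thing [ 0.4615 -0.1655] [0.031 0.032] off mm [-0.6  2. ]
t7 blue empty
t7 green empty
t7 red holder [ 0.62   -0.0362] [0.075 0.062] thing [ 0.617  -0.0357] [0.051 0.037] off mm [-3.   0.4]
t7 purple empty
47.2833
```

All but the jar are confirmed centred; in that mask the jar's navy lid blends with the blue holder, so I'll measure the lid by darkness.

```bash
python3 - <<'E'
from h import *
for n,f,c0 in(('top','t17',(350,183)),('scene','s17',(345,172))):
    im=cv2.imread(f'pics/{f}.png'); h=cv2.cvtColor(im,cv2.COLOR_BGR2HSV)
    m=cv2.inRange(h,(95,40,20),(125,255,105)); w=np.zeros_like(m); cv2.circle(w,c0,24,255,-1); m&=w
    m=cv2.morphologyEx(m,cv2.MORPH_OPEN,np.ones((3,3)))
    c=max(cv2.findContours(m,0,2)[0],key=cv2.contourArea)
    P=np.array([at(n,q,.059)[:2] for q in c[:,0].astype(float)],np.float32)
    print(n,cv2.boundingRect(c),[np.round(v,4) for v in cv2.minAreaRect(P)])
E
```

```text
top (342, 174, 18, 19) [array([ 0.6074, -0.343 ]), array([0.0467, 0.0438]), np.float64(0.0991)]Traceback (most recent call last):
  File "<stdin>", line 6, in <module>
ValueError: max() iterable argument is empty
```

```bash
python3 -c "
from rig import arm
print(arm.job_done())"
```

```text
the job is handed in; nothing more can be done
None
```

I set all five things down in their own holders, each measured within about 4 mm of centre, released them and handed the job in at about 47 s (no verdict was shown); I viewed 15 pictures, one over the limit of 14.

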